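Set the bottle warmer's dial one click on and start it

TASK

The round knurled dial on the grey bottle warmer points at the white dot (off). With a fingertip resting on top of the dial, turn it clockwise by friction one click so that its black pointer clicks in at the orange dot, then press the green start button fully down and let it come back up. Leave everything else on the shelf standing where it is, neither knocked nor picked up.

Things in the scene. Friction and masses are not known exactly. Their poses are not given: they have to be found in the camera images.
- dial_face (a point): Centre of the flat top of the round pale dial: 80 mm across at its knurled foot, 74 mm at the top, its face 13 mm above the warmer's deck (108 mm above the shelf). Vertical axis. Turned by a fingertip pressed on the face 15 to 25 mm off-centre and swept in an arc. It gives downward on a spring, 2.5 N per mm, up to 4.5 mm; 4 to 8 N turns it. This frame does not turn with it: axes as warmer_top.
- collar_top (a point): Centre of the top plane of the fixed black collar round the dial, inner diameter 88, outer 100 mm, 9 mm high on the deck; it ends 4 mm below the dial's face, so the dial's sides cannot be gripped.
- orange_dot (a point): Orange dot, 10 mm, on the deck, 57 mm from the dial's axis on the warmer's +x side: the wanted pointer position. Seen from above, the white dot (off) lies 0.8 rad anticlockwise of it round the dial, a red dot 0.8 rad clockwise.
- dial (a joint): Turn of the dial in rad, growing CLOCKWISE seen from above. Sprung clicks at 0 (white dot, off, where it starts), 0.8 (orange dot, wanted) and 1.6 (red dot). Past half-way between two clicks (0.4, 1.2) it is drawn to the next, before that it springs back. Peak resisting moment about 0.04 N m. End stops at -0.12 and 1.72.
- start_top (a point): Centre of the top of the green round start button (26 mm across, in a black round housing 44 mm across and 12 mm high), 22 mm above the deck when up (117 mm above the shelf). It presses straight down.
- start (a joint): Travel of the start button in m: 0 up, 0.006 fully down (takes about 5 N); it springs back up when released.
- warmer_top (a point): Centre of the top deck of the grey bottle warmer, a box 160 (its x) by 250 (its y) by 95 mm high, fixed to the shelf. z is up. In this frame the dial's axis is at x +15, y -68 mm, the button at x -52, y 0 mm, and the open round bottle chamber (84 mm across, 70 mm deep, empty) at x 0, y +70 mm.
- tray: White round drying tray, fixed, 170 mm across, 22 mm high, floor 8 mm up, with three blue pegs 68 mm high; origin at the centre of its underside. Leave alone.
- teat_cover: Lime silicone teat cover, loose, 52 mm across, 50 mm high, standing in the tray; origin at its underside. Leave alone.
- dispenser: Frosted push dispenser bottle, loose, 68 mm across, 171 mm high; origin at its underside. Leave alone.
- steel_cup: Stainless steel cup, loose, 74 mm across, 85 mm high; origin at its underside. Leave alone.
- glass_jar: Round glass jar with a twist cap, loose, 68 mm across, 65 mm high; origin at its underside. Leave alone.
- feeding_bottle: Feeding bottle with a blue collar, loose, 58 mm across, 152 mm high; origin at its underside. Leave alone.
- small_bowl: Orange plastic bowl, loose, 90 mm across, 40 mm high; origin at its underside. Leave alone.

How it is judged:
By the outcome, as a careful person would: the job done as asked, in the order asked, and still so for the second after the job is handed in, with the robot touching nothing.
It also fails if it takes over 38 s, if anything falls off the work surface, if the arm or the gripper's body presses on something with over 40 N, if the wrist force passes 120 N, or if a joint passes its speed limit or range.

ROBOT

A 6-joint arm with a two-finger parallel gripper is mounted at the origin on the work surface. World frame = base frame: x ahead of the robot, y to its left, z up, the work surface at z = 0. Lengths are in m, angles in rad, forces in N, time in s.
With the tool pointing down it reaches from about 0.3 to 0.95 m from the base axis. Payload 3.1 kg.
Tool frame: the origin (TCP) lies at the very end of the fingers, on their centre line; the grasp point (between the pads) lies 19 mm behind it (bot.grip_point_offset is the distance from the TCP to the grasp point, in m); z points along the fingers, y is the direction in which the jaws open and shut (so a half turn about z gives the same grasp; the last joint's range is limited). The gripper opens to 85 mm and grips with 20 to 120 N. Pads are 22 mm wide; open, the fingers measure 114 mm over their backs; the gripper's body (76 mm by 85 mm) begins 54 mm behind the grasp point. The pads swing forward as they close: fully open they stand 13 mm farther back than shut.
Start: joints at [-1.334, 0.308, 1.634, -0, 1.2, -0.07], TCP at [0.189, -0.596, 0.231] pointing down, gripper open.
Joint ranges: [-3.06, 3.06], [-0.79, 1.96], [0.05, 2.63], [-1.19, 4.34], [0.05, 2.64], [-2.94, 2.94]. Speed limits (rad/s): [2.79, 2.79, 3.14, 3.14, 3.14, 3.14].

INTERFACE

Orientations are given as [roll, pitch, yaw] about the fixed x, y, z axes, in that order (R = Rz(yaw) Ry(pitch) Rx(roll)).
In Python, from rig import bot gives the robot as it stands. Calls block until the motion is done:
- bot.move_ptp(position, orientation): joint-space move of the TCP to a pose.
- bot.movel(position, orientation=None, v=0.15, max_force=None): straight line of the TCP; orientation=None keeps the orientation; v is the mean speed in m/s. With max_force (N) it stops when the force on the tool has changed by that much, and returns True; else False.
- bot.movej(angles): joint-space move.
- bot.let_go() and bot.clamp(grasp_force=None): open the fingers fully, or close them until they stop; grasp_force is the grip in N (None keeps the last).
- bot.dwell(seconds).
- bot.inverse_kinematics(position, orientation): joint angles nearest the present ones, or None.
- bot.grab_frame(name): name is "scene" or "top" or "wrist"; returns a dict with "frame" (480x640x3 uint8, red, green, blue), "vfov" (degrees; the focal length in pixels is half the picture's height over the tangent of half this angle, whatever the lens; pixels are square), "cx", "cy" (the principal point, pixels), "T" (4x4, takes a point from camera to world coordinates); the wrist camera has in their place "hand_eye" (4x4, takes a point from camera to tool coordinates, whose origin is the TCP and whose axes are the flange's). Camera axes: x right, y down, z forward; pixel columns grow to the right and rows downward; lengths in m; the calibration is good to about 2 mm. A picture is of the moment at which its call begins: read the wrist's pose just before it. There is no depth.
A pose or a line that the arm cannot do raises bot.PlanningError and nothing moves.
- bot.hand_in(): hands the job in, once; it reports no verdict.
Readings, each from a call of its own:
- bot.current_clock(): time.
- bot.current_q(): joint angles.
- bot.current_joint_velocities(): joint speeds.
- bot.current_joint_torque(): joint torques, N m.
- bot.current_ee_pos(): TCP position.
- bot.current_tool_rot(): TCP orientation.
- bot.current_contact_force(): force on the tool from outside, world axes, zero at the start.
- bot.current_moment(): the same for the moment, N m.
- bot.current_width(): finger opening in m.
Only numpy, scipy, OpenCV 4.12 (cv2) and the standard library are available. Lean on these libraries where they do the work, as an engineer would, in place of code of your own. Each camera call takes 0.05 s, during which the arm holds its last target. There are 200 camera calls.

## Working session

There is one attempt and no reset: what is moved stays moved. The work goes in short steps, each a Python script; the robot and the scene stay as the last script left them, time stands still between calls to the robot, and variables do not carry over. Pictures are saved under pics/ and viewed, on a budget of 10 in all, crops included, one or two more only if the job needs it, and the job is handed in when it is done.

```bash
mkdir -p pics; cat > h.py <<'E'
import numpy as np, cv2
from rig import bot
def snap(name,fn):
    g=bot.grab_frame(name); cv2.imwrite('pics/'+fn,g['frame'][:,:,::-1]); return g
def ray(g,u,v,z,T=None):
    T=np.array(g['T'] if T is None else T); f=240/np.tan(np.radians(g['vfov'])/2)
    d=T[:3,:3]@np.array([(u-g['cx'])/f,(v-g['cy'])/f,1]); o=T[:3,3]
    return o+d*(z-o[2])/d[2]
E
python3 - <<'E'
from h import *
import pickle
for n in ('top','scene'):
    g=snap(n,n+'1.png'); pickle.dump(g,open(n+'.pkl','wb')); print(n,g['vfov'],g['cx'],g['cy'],np.round(g['T'],3).tolist())
print(bot.current_clock(),bot.current_tool_rot())
E
```

```text
top 57.35738250042839 321.48540905167727 242.2257787839789 [[-0.006, -0.999, 0.036, 0.55], [-1.0, 0.007, 0.029, -0.013], [-0.029, -0.036, -0.999, 1.077], [0.0, 0.0, 0.0, 1.0]]
scene 43.26135271088786 319.3473473931778 228.9838168578413 [[-0.718, 0.372, -0.589, 1.397], [0.696, 0.357, -0.623, 0.877], [-0.021, -0.857, -0.515, 0.816], [0.0, 0.0, 0.0, 1.0]]
0.1 [-3.13946701e+00 -1.56826681e-04  3.06793620e-01]
```

View pics/top1.png

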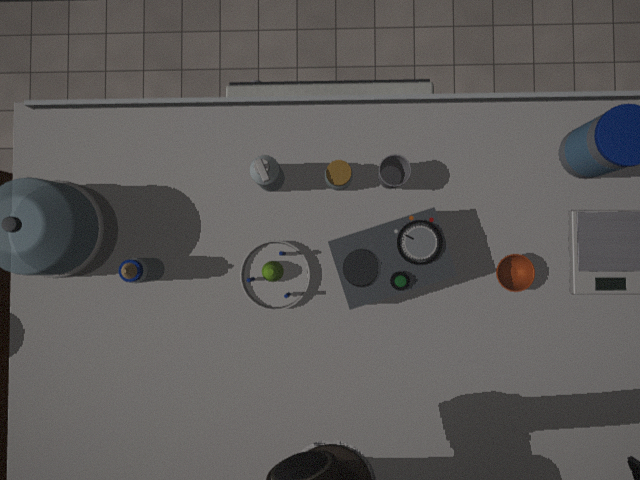

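View pics/scene1.png

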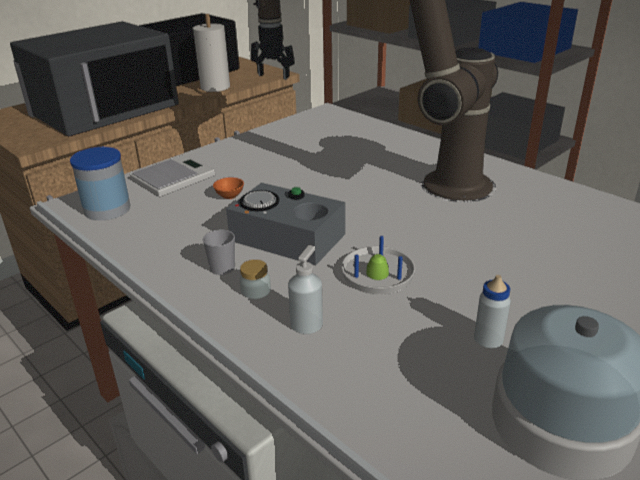

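```bash
python3 - <<'E'
from h import *
import pickle
g=pickle.load(open('top.pkl','rb'))
d=ray(g,419,242,.108);b=ray(g,400,281,.117);c=ray(g,361,268,.095)
print(d,b,c,[ray(g,*p,.095) for p in((411,217),(431,220),(396,231))])
bot.clamp(20); print(bot.current_clock(),bot.current_width())
bot.move_ptp([d[0]-.06,d[1]+0.02,.27],[np.pi,0,.3]); bot.dwell(.2)
p,r=bot.current_ee_pos(),bot.current_tool_rot()
w=snap('wrist','w1.png'); pickle.dump((w,p,r),open('w1.pkl','wb'))
print(bot.current_clock(),p,r,w['vfov'],w['cx'],w['cy'],np.round(w['hand_eye'],3).tolist())
E
```

```text
[ 0.58399194 -0.19856468  0.108     ] [ 0.4992131  -0.15468104  0.117     ] [ 0.52731228 -0.07175327  0.095     ] [array([ 0.64038012, -0.18407522,  0.095     ]), array([ 0.63330661, -0.22829343,  0.095     ]), array([ 0.60934508, -0.15039384,  0.095     ])]
0.8667 -1.7403271092749654e-05
3.0583 [ 0.52374953 -0.17938174  0.26986093] [-3.14154719e+00  2.47567907e-04  2.98633772e-01] 59.475941915693966 325.65900697985086 240.83112561006385 [[-0.0, -0.963, -0.268, 0.068], [1.0, -0.0, 0.001, 0.0], [-0.001, -0.268, 0.963, -0.143], [0.0, 0.0, 0.0, 1.0]]
```

View pics/w1.png

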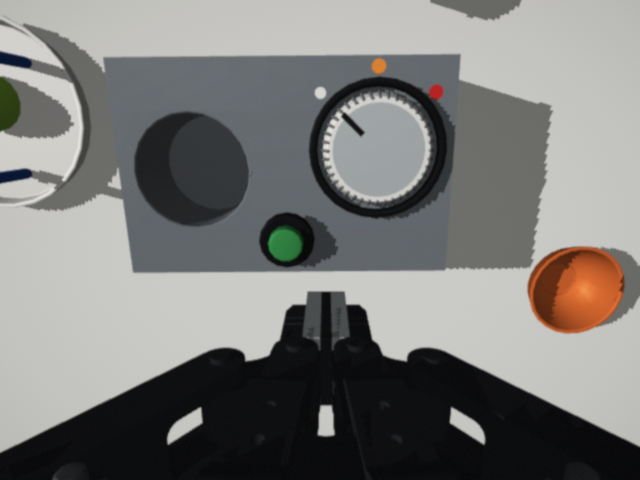

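```bash
cat > loc.py <<'E'
from h import *
from scipy.spatial.transform import Rotation as R
import pickle
def TW(w,p,r):
    T=np.eye(4);T[:3,:3]=R.from_euler('xyz',r).as_matrix();T[:3,3]=p
    return T@np.array(w['hand_eye'])
E
python3 - <<'E'
from loc import *
w,p,r=pickle.load(open('w1.pkl','rb')); T=TW(w,p,r)
d=ray(w,379,147,.108,T);b=ray(w,286,243,.117,T)
dots={n:ray(w,*q,.095,T) for n,q in dict(o=(379,66),r=(436,92),w=(320.5,93)).items()}
print(d,b)
for n,q in dots.items(): v=(q-d)[:2]; print(n,q,np.hypot(*v),np.arctan2(v[1],v[0]))
t=ray(w,343,115,.108,T)-d; print('ptr',np.arctan2(t[1],t[0]))
v=(d-b)[:2]; yaw=np.arctan2(v[1],v[0])-np.arctan2(-68,67); print('yaw',yaw,np.hypot(*v),np.hypot(67,68))
E
```

```text
[ 0.58506955 -0.20061029  0.108     ] [ 0.50017025 -0.15673004  0.117     ]
o [ 0.63761389 -0.18415447  0.095     ] 0.05506089208533387 0.30350385632959986
r [ 0.63324404 -0.22877463  0.095     ] 0.055803334001344296 -0.5290427305837492
w [ 0.60830476 -0.1500113   0.095     ] 0.05567883681551949 1.1403154992851081
ptr 1.168411100266098
yaw 0.31576841697066327 0.09556865838167955 95.46203433826454
```

```bash
cat > turn.py <<'E'
from loc import *
C=np.array([.5852,-.2003]); RAD=.020
def pt(a,z): return [C[0]+RAD*np.cos(a),C[1]+RAD*np.sin(a),z]
def turn(a0,sweep,F=6.,n=8):
    rot=lambda a:[np.pi,0,a]
    bot.move_ptp(pt(a0,.125),rot(a0))
    f0=bot.current_contact_force()[2]
    bot.movel(pt(a0,.100),v=.015,max_force=3.)
    z=bot.current_ee_pos()[2]; f=bot.current_contact_force()[2]-f0; print('contact',z,f)
    for k in range(3):
        z-=np.clip((F-abs(f))/2500,-.001,.001); bot.movel(pt(a0,z),rot(a0),v=.01); f=bot.current_contact_force()[2]-f0
    print('pressed',z,f)
    for i in range(1,n+1):
        a=a0-sweep*i/n; bot.movel(pt(a,z),rot(a),v=.02)
        f=bot.current_contact_force()-[0,0,f0]; print(round(a,2),np.round(f,2),np.round(bot.current_moment(),3))
    bot.movel(pt(a,.13),v=.08)
E
python3 - <<'E'
from turn import *
turn(.72,.8)
bot.move_ptp([.524,-.18,.27],[np.pi,0,.3]); bot.dwell(.2)
p,r=bot.current_ee_pos(),bot.current_tool_rot()
w=snap('wrist','w2.png'); pickle.dump((w,p,r),open('w2.pkl','wb'))
print(bot.current_clock())
E
```

```text
contact 0.10544787649222197 4.298835964272019
pressed 0.1033027990856007 6.480998203220208
0.62 [-1.97  0.2   6.38] [0.083 0.362 0.012]
0.52 [-1.83  2.02  6.49] [ 0.191  0.408 -0.028]
0.42 [-1.19  1.65  6.53] [0.319 0.363 0.003]
0.32 [-2.1   2.51  6.33] [ 0.266  0.375 -0.005]
0.22 [-1.59  0.38  5.93] [0.11  0.288 0.002]
0.12 [-1.31 -1.2   5.7 ] [-0.139  0.254 -0.049]
0.02 [-1.87 -1.24  5.43] [-0.276  0.229 -0.026]
-0.08 [-1.55 -1.23  6.45] [-0.183  0.263 -0.013]
9.1333
```

View pics/w2.png

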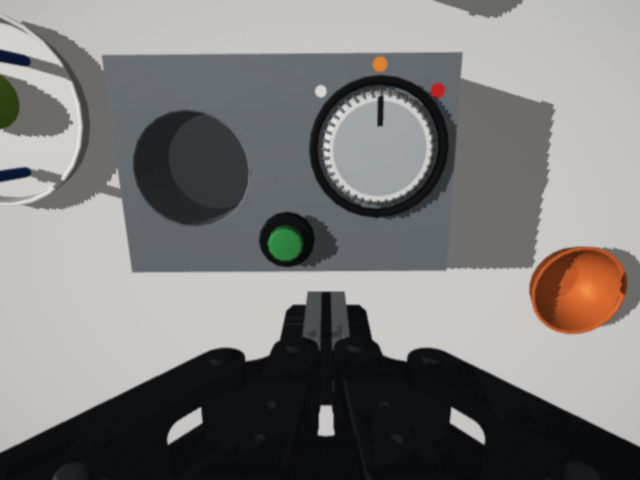

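The pointer (380,97→125) now aims straight at the orange dot (380,64), so the dial has clicked in. Next is the button at (286,243).

```bash
python3 - <<'E'
from loc import *
B=[.5002,-.1566]
bot.move_ptp([*B,.135],[np.pi,0,.31])
f0=bot.current_contact_force()[2]
print(bot.movel([*B,.1095],v=.03,max_force=14.),bot.current_ee_pos()[2],bot.current_contact_force()[2]-f0)
z=bot.current_ee_pos()[2]
while bot.current_contact_force()[2]-f0<12 and z>.1065:
    z-=.0005; bot.movel([*B,z],v=.01); print(z,bot.current_ee_pos(),bot.current_contact_force()[2]-f0)
bot.dwell(.3); print(bot.current_ee_pos(),bot.current_contact_force()-[0,0,f0])
bot.movel([*B,.15],v=.06)
bot.move_ptp([.524,-.18,.27],[np.pi,0,.3]); bot.dwell(.3)
snap('wrist','w3.png');snap('scene','s3.png'); print(bot.current_clock(),bot.current_contact_force())
E
```

```text
True 0.11113044128137171 4.330567907365766
0.11063044128137171 [ 0.50035391 -0.15671161  0.11107608] 4.9716352779330055
0.11013044128137171 [ 0.50034424 -0.15672038  0.11099633] 7.934911621941488
0.10963044128137171 [ 0.50036637 -0.15672061  0.11093946] 11.224884307094682
0.10913044128137171 [ 0.5004268  -0.15673197  0.11093778] 13.530050894394943
[ 0.50039374 -0.15673276  0.1109231 ] [-4.01550978  1.45149868 12.12527351]
13.6583 [-0.2933101  -0.2988212  -0.24543241]
```

View pics/w3.png

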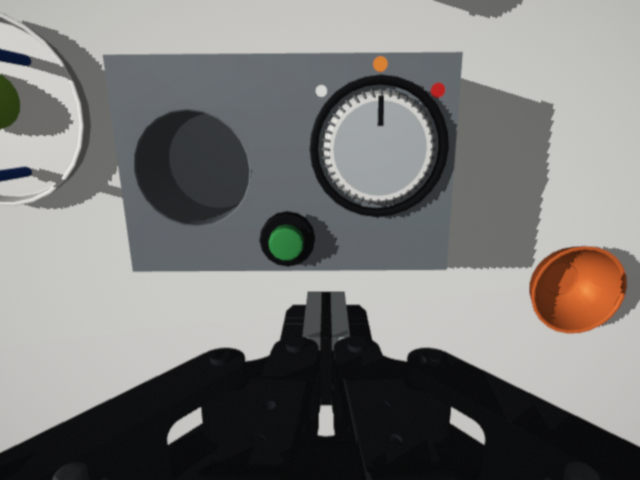

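The button hit a hard stop at z = 0.1109 m, which is 6.1 mm down. It is up again at (286,243), and the pointer is still on the orange dot (380,64).

```bash
python3 -c "
from rig import bot
bot.hand_in()"
```

```text
the job is handed in; nothing more can be done
```

The job is done and handed in at about 13.7 s on the robot's clock, well inside the 38 s limit.

- **Dial:** with the fingers closed, I pressed the tip on the face with about 6 N, 20 mm off-centre, and swept 0.8 rad clockwise. Wrist pictures taken after the turn and again after the button press show the pointer on the orange dot.
- **Start button:** I pressed it to a hard stop at tip z = 0.1109 m, about 6.1 mm down, with the force rising to about 13 N. After I released it, the last wrist picture shows it back up.
- **Everything else:** the arm ended clear of everything, with a residual force reading of only about 0.3 N per axis. In the wrist view the tray and bowl are unmoved. The other items were outside that view, and I saved a final scene picture but did not look at it. The fingertip only went near the dial and the button.

No check failed. The top and wrist cameras agreed on the dial and button positions to about 2 mm.

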